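# Turn the meter board over at the tip-up stop

### The arm

A 6-joint arm with a two-finger parallel gripper is mounted at the origin on the work surface. World frame = base frame: x ahead of the robot, y to its left, z up, the work surface at z = 0. Lengths are in m, angles in rad, forces in N, time in s.
With the tool pointing down it reaches from about 0.375 to 0.9 m from the base axis. Payload 3.1 kg.
Tool frame: the origin (TCP) lies at the very end of the fingers, on their centre line; the grasp point (between the pads) lies 19 mm behind it; z points along the fingers, y is the direction in which the jaws open and shut (so a half turn about z gives the same grasp; the last joint's range is limited). The gripper opens to 85 mm and grips with 20 to 120 N. Pads are 22 mm wide; open, the fingers measure 114 mm over their backs; the gripper's body (76 mm by 85 mm) begins 54 mm behind the grasp point. The pads swing forward as they close: fully open they stand 13 mm farther back than shut.
Start: joints at [-1.389, 0.527, 1.433, -0, 1.181, -0.178], TCP at [0.22, -0.585, 0.231] pointing down, gripper open.
Joint ranges: [-3.08, 3.08], [-0.75, 2.2], [0.22, 2.44], [-1.43, 4.57], [0, 2.65], [-2.85, 2.85]. Speed limits (rad/s): [2.79, 2.79, 3.14, 3.14, 3.14, 3.14].

### API

Orientations are given as a unit quaternion [x, y, z, w].
In Python, from station import manip gives the robot as it stands.
- The arm moves only by the tool send_rows, never from a script. Its argument "motion" is a list of rows, each an object with "gripper": the finger opening in mm, from 0 to 85.4; "travel": the shift along the tool's x, y, z in mm, a list of three; "rotation": the turn, a rotation vector about the tool's x, y, z in degrees, a list of three. In form: [{"gripper": gripper, "travel": [x, y, z], "rotation": [ax, ay, az]}, ...]. A call has 1 to 12 rows; each row shifts and turns the commanded pose from where the row before left it, along the tool's axes as they then stand; what a row does not reach is not made up. A row lasts 1/12 s, in which the tool goes at most 41.7 mm and 7.16 degrees, less where a joint would pass 70% of its speed; a pose out of reach is approached as far as the arm can. A call is refused whole if a number of a shift passes 41.7 or a number of a turn 7.16, either way. A call with a gripper value outside its range is refused whole. The fingers move at their own pace and stop on an object; "newtons" is the grip in N (left out, the last holds). Time passes only in rows, so rows that do not move let the fingers close. It gives the time, the measured TCP pose, the force and the opening at its end, in the units of the state.
- manip.sense(): the state, without advancing time (a new reading comes with each control period).
- manip.snapshot(name): name is "scene" or "top" or "wrist"; returns the picture (420x560x3 uint8, red, green, blue); there is no depth.
- manip.calibration(name): a dict with "fx", "fy", "cx", "cy" (pixels), "cam_to_world" (4x4, takes a point from camera to world coordinates). Camera axes: x right, y down, z forward; pixel columns grow to the right and rows downward; lengths in m; the calibration is good to about 2 mm. A picture is of the moment at which its call begins: read the wrist's pose just before it. calibration takes no time and is no camera call; for the wrist camera it gives the pose at the moment of the call.
- manip.sign_off(): hands the job in, once; it reports no verdict.
The state is a dict: "t": time; "q": joint angles; "qd": joint speeds; "tau": joint torques, N m; "tcp_pos": TCP position; "tool_rot": TCP orientation; "force": force on the tool from outside, world axes, zero at the start; "ft_torque": the same for the moment, N m; "finger_gap": opening from 0.0 (shut) to 1.0 (fully open).
Only numpy, scipy, OpenCV 4.12 (cv2) and the standard library are available. Lean on these libraries where they do the work, as an engineer would, in place of code of your own. Each camera call takes 0.05 s, during which the arm holds its last target. There are 200 camera calls.

### The job

Turn the large framed meter board over, so that it ends lying flat on the bench in front of the steel stop with its parts side up. Do not grip or pick it up: push it along the bench with the fingertips against the foot of the stop until it rides up and stands leaning there on its own edge, then put a fingertip behind its top edge and tip it back over away from the stop. Leave the other things on the bench where they are.

Things in the scene. Friction and masses are not known exactly. Their poses are not given: they have to be found in the camera images.
- board: Green meter circuit board in a grey plastic frame: flat rigid plate 110 (its x) by 90 (y) by 10 mm thick, about 0.12 kg. Starts flat on the bench, parts (chip) side down, plain solder side up. Origin: centre of the face that is underneath at the start. z points up at the start, down once turned over (origin then 10 mm above the bench). x points roughly (within 0.3 rad) to the stop at the start.
- board_fl (a point): corner of the framed board at its front left (front = its own +x end, left = its own +y side), at mid-thickness
- board_fr (a point): corner of the framed board at its front right (front = its own +x end, left = its own +y side), at mid-thickness
- board_rl (a point): corner of the framed board at its rear left (front = its own +x end, left = its own +y side), at mid-thickness
- board_rr (a point): corner of the framed board at its rear right (front = its own +x end, left = its own +y side), at mid-thickness
- stop: Tip-up stop fixed to the bench, polished slippery steel, 130 mm wide (its y). Origin: on the bench, middle of the foot of its ramp. x is level and points from the open side into the stop (push direction), z up. A bent ramp rises from x = 0, at 50 then 65 degrees, to 48 mm height at x = 31 mm, where an upright plate stands (to x = 35 mm). Behind it only brackets under 55 mm high, to x = 78 mm.
- stop_top (a point): middle of the rolled top edge of the stop's upright plate, 74 mm above the bench, at x = 34 mm of the stop. A board pushed home rests its lower edge at the ramp's foot and leans back on this edge, 20 to 28 degrees from upright; its top edge is then about 100 mm above the bench at x = about 45 mm of the stop, so some 25 mm of it stands above the plate and can be touched from behind
- housing: bystander: grey meter housing with a green board in it, 130 x 95 x 50 mm (its x, y, z), origin at its underside centre, on the stop's +y side
- module: bystander: small framed circuit board, 60 x 45 x 10 mm, lying parts side up, origin at its underside centre
- reel: bystander: solder reel standing on its end, 56 mm diameter, 44 mm high, origin at its underside centre
- flux: bystander: small clear bottle with a black cap, 36 mm diameter, 85 mm high, origin at its underside centre
- driver: bystander: black-handled screwdriver 170 mm long lying behind the stop, across its x axis, origin under its middle, under 35 mm high
- meter: bystander: black hand-held multimeter lying flat, 80 x 150 x 40 mm, origin at its underside centre
- screws: bystander: open blue screw tray 100 x 140 x 35 mm, origin at its underside centre
Not all that is in view belongs to the job. Of the things shaped like the board, the green one is meant.

How it is judged:
On the way:
1. the board stands up on its edge, leaning on the stop (angle between board's own z axis and vertical between 0.9 and 1.6 rad and contact force between board and stop above 0.03 N), for 0.2 s.
At the end, for the whole second after the job is handed in: The board lies flat on the bench turned over (parts side up, within 0.09 rad of level, its upper face no more than 14 mm above the bench), at rest, in front of the stop: its centre 20 to 220 mm before the ramp's foot and within 80 mm of the stop's middle line (angle between board's own z axis and vertical above 3.05 rad and height (world z) of board below 0.014 m and linear speed of board below 0.01 m/s and x of board in the frame of stop between -0.22 and -0.02 m and y of board in the frame of stop between -0.08 and 0.08 m); the robot touches nothing.
It fails at once if the board is picked up: all four of its corners more than 30 mm above the bench (height (world z) of each of board_fl, board_fr, board_rl, board_rr above 0.03 m).
It fails at once if a bystander is moved more than 30 mm (distance of any of housing, module, reel, flux, driver, meter, screws from where it was at the start of the episode above 0.03 m).
It also fails if it takes over 58 s, if anything falls off the work surface, if the arm or the gripper's body presses on something with over 40 N, if the wrist force passes 120 N, or if a joint passes its speed limit or range.

## Working session

There is one attempt and no reset: what is moved stays moved. The work goes in short steps, Python scripts to look and compute and a tool call to move; the robot and the scene stay as the last step left them, time stands still between calls to the robot, and variables do not carry over. Pictures are saved under pics/ and viewed, about 8 in all and at most 12, crops included, and the job is handed in when it is done.

Besides the shell and the picture viewer there is one more tool, called after "Emit:" as name(argument=value, ...), one argument or row to a line, values as JSON. send_rows: Moves the arm, as the interface text tells. Its arguments: {"type":"object","properties":{"motion":{"type":"array","items":{"type":"object","properties":{"gripper":{"type":"number"},"travel":{"type":"array","items":{"type":"number"}},"rotation":{"type":"array","items":{"type":"number"}}}}},"newtons":{"type":"number"}},"required":["motion"]}

```bash
mkdir -p pics; ls; cat > h.py <<'E'
from station import manip
import numpy as np, cv2
def snap(n,f):
    im=manip.snapshot(n); cv2.imwrite('pics/'+f+'.png',im[:,:,::-1]); return im
def px2w(n,u,v,z):
    c=manip.calibration(n); T=np.array(c['cam_to_world'])
    d=T[:3,:3]@np.array([(u-c['cx'])/c['fx'],(v-c['cy'])/c['fy'],1]); o=T[:3,3]
    return o+d*(z-o[2])/d[2]
def w2px(n,p):
    c=manip.calibration(n); T=np.array(c['cam_to_world'])
    q=T[:3,:3].T@(np.array(p)-T[:3,3]); return q[0]/q[2]*c['fx']+c['cx'],q[1]/q[2]*c['fy']+c['cy']
E
python3 - <<'E'
from h import *
snap('top','top0');snap('scene','scene0')
s=manip.sense();print(s)
for n in('top','scene'):print(manip.calibration(n))
E
```

```text
pics
{'t': 0.1, 'q': array([-1.38950200e+00,  5.28392984e-01,  1.43375727e+00,  2.10583918e-06,
        1.18140304e+00, -1.78486764e-01]), 'qd': array([-0.00044026, -0.003797  , -0.00304199,  0.00131016, -0.00026095,
        0.00014148]), 'tau': array([-5.91236858e-04, -4.43306279e+01, -1.78585607e+01, -1.67719727e-04,
        3.88849454e-03,  2.61671414e-05]), 'tcp_pos': array([ 0.21996286, -0.58433545,  0.23042469]), 'tool_rot': array([ 9.83862882e-01,  1.78921404e-01, -4.02446231e-07, -9.80318299e-04]), 'force': array([-0.14442055, -0.43538059,  0.11790647]), 'ft_torque': array([-0.0146029 ,  0.01119391,  0.07562154]), 'finger_gap': 0.9994732435882067}
{'fx': 522.3845692775283, 'fy': 522.3845692775283, 'cx': 282.828795260123, 'cy': 211.42435840400415, 'cam_to_world': array([[ 1.99954032e-02, -9.97544032e-01,  6.71273970e-02,
         4.57789370e-01],
       [-9.99799535e-01, -2.00198622e-02,  3.08381132e-04,
        -6.36638056e-03],
       [ 1.03625748e-03, -6.71201065e-02, -9.97744365e-01,
         1.37944622e+00],
       [ 0.00000000e+00,  0.00000000e+00,  0.00000000e+00,
         1.00000000e+00]])}
{'fx': 387.87188885907267, 'fy': 387.87188885907267, 'cx': 275.03399220651556, 'cy': 207.14770762821755, 'cam_to_world': array([[-0.72900588,  0.36474516, -0.57923346,  1.25134163],
       [ 0.68443052,  0.40109809, -0.60883101,  0.73184596],
       [ 0.01026127, -0.84028644, -0.54204558,  0.7428054 ],
       [ 0.        ,  0.        ,  0.        ,  1.        ]])}
```

View pics/top0.png

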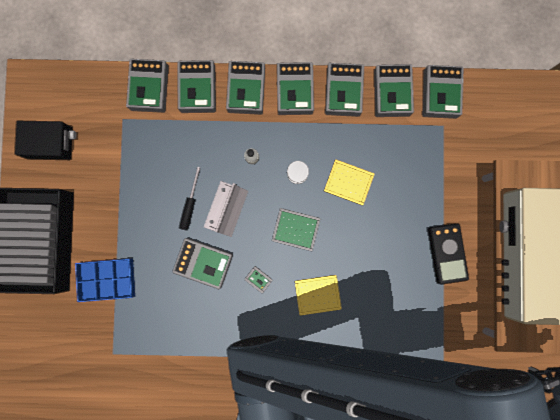

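View pics/scene0.png

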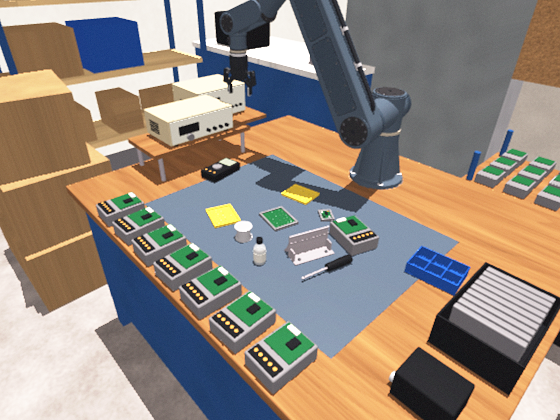

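Candidates in the top view are the green framed plate (296,229), yellow plates (349,182) and (318,294), the small module (258,279) and the housing's board (203,264). By the description it is the green plate at (296,229). The stop is at about (224,207). Next is a close crop of both.

```bash
python3 - <<'E'
from h import *
im=cv2.imread('pics/top0.png')[160:300,165:335]
cv2.imwrite('pics/crop0.png',cv2.resize(im,None,fx=4.4,fy=4.2857,interpolation=cv2.INTER_CUBIC))
E
```

```text
(no output)
```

View pics/crop0.png

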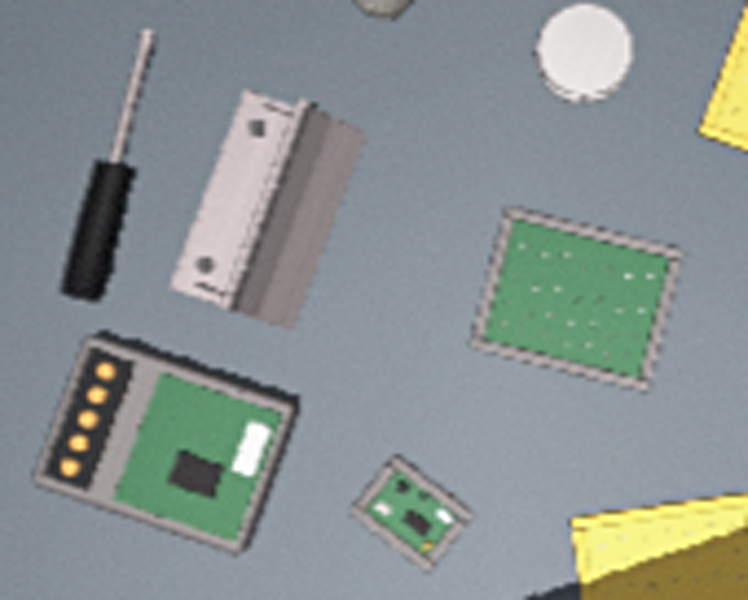

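The crop shows the green plate, solder side up, with corners at crop (507,210), (681,253), (647,387), (473,343). The ramp foot runs from (364,130) to (296,328), and the plate's top edge from about (308,100) to (236,308).

```bash
python3 - <<'E'
from h import *
f=lambda u,v,z:px2w('top',165+(u+.5)/4.4-.5,160+(v+.5)/4.2857-.5,z)[:2]
B=np.array([f(*p,.01) for p in((507,210),(681,253),(647,387),(473,343))])
print(B,[np.linalg.norm(B[i]-B[i-1]) for i in range(4)],B.mean(0))
F=np.array([f(364,130,0),f(296,328,0)]);P=np.array([f(308,100,.074),f(236,308,.074)])
print(F,np.linalg.norm(F[0]-F[1]),P,np.linalg.norm(P[0]-P[1]))
w=F[1]-F[0]; 
for A in(F,P):
  w=A[1]-A[0];print(np.degrees(np.arctan2(w[1],w[0])))
print('board dir',[np.degrees(np.arctan2(*(B[i]-B[j])[::-1])) for i,j in((0,1),(3,2),(0,3),(1,2))])
print('P-F',P.mean(0)-F.mean(0))
mod=[f(415,515,.01)];print('module',mod,'housing edge',f(298,400,.05),f(243,550,.05), 'reel',f(585,50,.044))
print('modc',[f(*p,.01) for p in((397,456),(471,516))])
E
```

```text
[[ 0.55716145  0.00205652]
 [ 0.53284185 -0.10227505]
 [ 0.45058528 -0.08332593]
 [ 0.47531735  0.02062145]] [np.float64(0.08392326391753126), np.float64(0.1071285263864271), np.float64(0.0844109753143424), np.float64(0.10684911310846502)] [ 0.50397649 -0.04073075]
[[0.60581329 0.08936066]
 [0.48254025 0.12711067]] 0.12892363873516707 [[0.61490839 0.11664269]
 [0.49217305 0.1543113 ]] 0.12838570588380363
162.9737951522416
162.9382670822615
board dir [np.float64(76.87870459044444), np.float64(76.61653307302568), np.float64(-12.780295815688929), np.float64(-12.972684963204543)]
P-F [0.00936395 0.02724133]
module [array([0.37027356, 0.05271385])] housing edge [0.43909966 0.11998977] [0.3503764  0.14921565] reel [ 0.65199935 -0.04183699]
modc [array([0.4057355 , 0.06420734]), array([0.37033056, 0.01956124])]
```

Emit:
send_rows(
  motion=[
    {"gripper": 50, "travel": [0, 0, -30], "rotation": [0, 0, 0]},
    {"gripper": 50, "travel": [0, 0, -30], "rotation": [0, 0, 0]},
    {"gripper": 50, "travel": [26.5, -22.2, 0], "rotation": [0, 0, 0]},
    {"gripper": 50, "travel": [26.5, -22.2, 0], "rotation": [0, 0, 0]},
    {"gripper": 50, "travel": [26.5, -22.2, 0], "rotation": [0, 0, 0]},
    {"gripper": 50, "travel": [26.5, -22.2, 0], "rotation": [0, 0, 0]},
    {"gripper": 50, "travel": [26.5, -22.2, 0], "rotation": [0, 0, 0]},
    {"gripper": 50, "travel": [26.5, -22.2, 0], "rotation": [0, 0, 0]},
    {"gripper": 50, "travel": [26.5, -22.2, 0], "rotation": [0, 0, 0]},
    {"gripper": 50, "travel": [26.5, -22.2, 0], "rotation": [0, 0, 0]},
    {"gripper": 50, "travel": [26.5, -22.2, 0], "rotation": [0, 0, 0]},
    {"gripper": 50, "travel": [26.5, -22.2, 0], "rotation": [0, 0, 0]},
  ],
)

```text
t: 1.1
tcp_pos: [0.3903, -0.2821, 0.291]
tool_rot: [0.984, 0.179, -0.0, -0.0]
force: [1.6, -0.2, 0.0]
finger_gap: 0.583
```

Emit:
send_rows(
  motion=[
    {"gripper": 50, "travel": [26.5, -22.2, 0], "rotation": [0, 0, 0]},
    {"gripper": 50, "travel": [26.5, -22.2, 0], "rotation": [0, 0, 0]},
    {"gripper": 50, "travel": [0, 0, 20], "rotation": [0, 0, -6.5]},
    {"gripper": 50, "travel": [0, 0, 20], "rotation": [0, 0, -6.5]},
    {"gripper": 50, "travel": [0, 0, 20], "rotation": [0, 0, -6.5]},
    {"gripper": 50, "travel": [0, 0, 20], "rotation": [0, 0, -6.5]},
    {"gripper": 50, "travel": [0, 0, 20], "rotation": [0, 0, -6.5]},
    {"gripper": 50, "travel": [0, 0, 20], "rotation": [0, 0, -6.5]},
    {"gripper": 50, "travel": [0, 0, 20], "rotation": [0, 0, -6.5]},
    {"gripper": 50, "travel": [0, 0, 20], "rotation": [0, 0, -6.5]},
    {"gripper": 50, "travel": [0, 0, 20], "rotation": [0, 0, 0]},
    {"gripper": 50, "travel": [0, 0, 0], "rotation": [0, 0, 0]},
  ],
)

```text
t: 2.1
tcp_pos: [0.4219, -0.222, 0.1082]
tool_rot: [0.806, 0.592, -0.001, -0.004]
force: [-0.9, 0.6, -0.5]
finger_gap: 0.585
```

```bash
cat >> h.py <<'E'
O=np.array([.544,.108]);Y=np.radians(73);EX=np.array([np.cos(Y),np.sin(Y)]);EY=np.array([-EX[1],EX[0]])
def st():
    from scipy.spatial.transform import Rotation as R
    s=manip.sense();p=s['tcp_pos'];r=R.from_quat(s['tool_rot']).as_matrix();d=p[:2]-O
    print('t',round(s['t'],2),'tcp',p.round(4),'stop xy',np.round([d@EX,d@EY],4),'yaw',np.degrees(np.arctan2(r[1,0],r[0,0])).round(2),'z',r[:,2].round(3),'F',s['force'].round(2),'gap',round(s['finger_gap'],3));return s
E
python3 -c "
from h import *
st();snap('wrist','w1')"
```

```text
t 2.1 tcp [ 0.4219 -0.222   0.1082] stop xy [-0.3513  0.0203] yaw 72.6 z [-0.006  0.005 -1.   ] F [-0.92  0.59 -0.52] gap 0.585
```

View pics/w1.png

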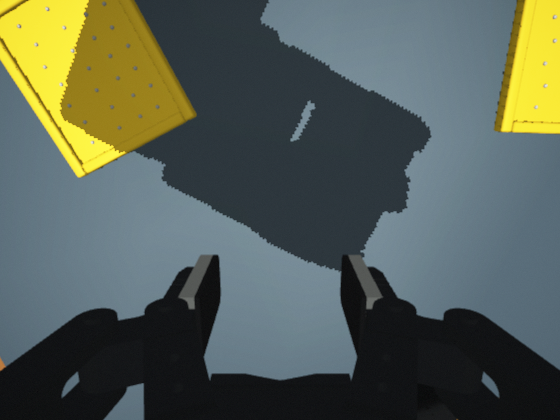

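Emit:
send_rows(
  motion=[
    {"gripper": 50, "travel": [25, 6, 0], "rotation": [0, 0, 0]},
    {"gripper": 50, "travel": [25, 6, 0], "rotation": [0, 0, 0]},
    {"gripper": 50, "travel": [25, 6, 0], "rotation": [0, 0, 0]},
    {"gripper": 50, "travel": [25, 7, 0], "rotation": [0, 0, 0]},
    {"gripper": 50, "travel": [0, 0, 30], "rotation": [0, 0, 0]},
    {"gripper": 50, "travel": [0, 0, 30], "rotation": [0, 0, 0]},
    {"gripper": 50, "travel": [0, 0, 20], "rotation": [0, 0, 0]},
    {"gripper": 50, "travel": [0, 0, 10], "rotation": [0, 0, 0]},
    {"gripper": 50, "travel": [0, 0, 6], "rotation": [0, 0, 0]},
    {"gripper": 50, "travel": [0, 0, 6], "rotation": [0, 0, 0]},
    {"gripper": 50, "travel": [0, 0, 0], "rotation": [0, 0, 0]},
    {"gripper": 50, "travel": [0, 0, 0], "rotation": [0, 0, 0]},
  ],
)

```text
t: 3.15
tcp_pos: [0.4782, -0.1361, 0.0101]
tool_rot: [0.806, 0.592, 0.0, 0.001]
force: [0.5, 0.3, -0.1]
finger_gap: 0.584
```

```bash
python3 -c "
from h import *
st();a=snap('wrist','w2')"
```

```text
t 3.15 tcp [ 0.4782 -0.1361  0.0101] stop xy [-0.2527 -0.0084] yaw 72.6 z [ 0.001 -0.001 -1.   ] F [ 0.54  0.29 -0.14] gap 0.584
```

View pics/w2.png

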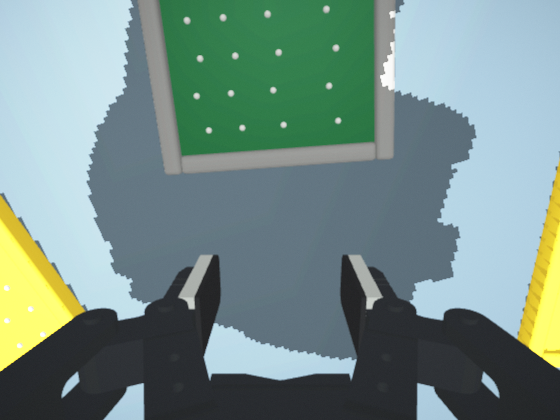

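The board's rear edge runs from (164,172) to (393,157), centred between the fingers at about column 280. I'll lower gently to find the bench.

Emit:
send_rows(
  motion=[
    {"gripper": 50, "travel": [0, 0, 2], "rotation": [0, 0, 0]},
    {"gripper": 50, "travel": [0, 0, 2], "rotation": [0, 0, 0]},
    {"gripper": 50, "travel": [0, 0, 2], "rotation": [0, 0, 0]},
    {"gripper": 50, "travel": [0, 0, 2], "rotation": [0, 0, 0]},
    {"gripper": 50, "travel": [0, 0, 0], "rotation": [0, 0, 0]},
    {"gripper": 50, "travel": [0, 0, 0], "rotation": [0, 0, 0]},
  ],
)

```text
t: 3.7
tcp_pos: [0.4776, -0.1356, 0.0012]
tool_rot: [0.806, 0.592, -0.0, -0.0]
force: [1.2, -0.7, -1.0]
finger_gap: 0.584
```

Emit:
send_rows(
  motion=[
    {"gripper": 50, "travel": [0, 0, 1], "rotation": [0, 0, 0]},
    {"gripper": 50, "travel": [0, 0, 1], "rotation": [0, 0, 0]},
    {"gripper": 50, "travel": [0, 0, 0], "rotation": [0, 0, 0]},
    {"gripper": 50, "travel": [0, 0, 0], "rotation": [0, 0, 0]},
  ],
)

```text
t: 4.03
tcp_pos: [0.4776, -0.1356, -0.0008]
tool_rot: [0.806, 0.592, -0.0, -0.0]
force: [-0.0, -0.5, -0.8]
finger_gap: 0.582
```

Emit:
send_rows(
  motion=[
    {"gripper": 50, "travel": [0, 0, 1], "rotation": [0, 0, 0]},
    {"gripper": 50, "travel": [0, 0, 0], "rotation": [0, 0, 0]},
    {"gripper": 50, "travel": [0, 0, 0], "rotation": [0, 0, 0]},
  ],
)

```text
t: 4.28
tcp_pos: [0.4776, -0.1357, -0.0017]
tool_rot: [0.806, 0.592, -0.0, -0.0]
force: [0.1, -0.2, 1.2]
finger_gap: 0.587
```

Emit:
send_rows(
  motion=[
    {"gripper": 50, "travel": [0, 0, 1], "rotation": [0, 0, 0]},
    {"gripper": 50, "travel": [0, 0, 0], "rotation": [0, 0, 0]},
    {"gripper": 50, "travel": [0, 0, 0], "rotation": [0, 0, 0]},
  ],
)

```text
t: 4.53
tcp_pos: [0.4776, -0.1357, -0.0027]
tool_rot: [0.806, 0.592, -0.0, -0.0]
force: [0.1, 0.5, -0.6]
finger_gap: 0.586
```

Emit:
send_rows(
  motion=[
    {"gripper": 50, "travel": [10, 0, -1], "rotation": [0, 0, -0.4]},
    {"gripper": 50, "travel": [10, 0, 0], "rotation": [0, 0, 0]},
    {"gripper": 50, "travel": [8, 0, 0], "rotation": [0, 0, 0]},
    {"gripper": 50, "travel": [6, 0, 0], "rotation": [0, 0, 0]},
    {"gripper": 50, "travel": [8, 0, 0], "rotation": [0, 0, 0]},
    {"gripper": 50, "travel": [10, 0, 0], "rotation": [0, 0, 0]},
    {"gripper": 50, "travel": [10, 0, 0], "rotation": [0, 0, 0]},
    {"gripper": 50, "travel": [10, 0, 0], "rotation": [0, 0, 0]},
    {"gripper": 50, "travel": [10, 0, 0], "rotation": [0, 0, 0]},
    {"gripper": 50, "travel": [10, 0, 0], "rotation": [0, 0, 0]},
    {"gripper": 50, "travel": [10, 0, 0], "rotation": [0, 0, 0]},
    {"gripper": 50, "travel": [10, 0, 0], "rotation": [0, 0, 0]},
  ],
)

```text
t: 5.53
tcp_pos: [0.5107, -0.0276, -0.0017]
tool_rot: [0.804, 0.595, -0.0, -0.0]
force: [-0.2, -1.5, 0.8]
finger_gap: 0.585
```

Emit:
send_rows(
  motion=[
    {"gripper": 50, "travel": [5, 0, 0], "rotation": [0, 0, 0]},
    {"gripper": 50, "travel": [5, 0, 0], "rotation": [0, 0, 0]},
    {"gripper": 50, "travel": [5, 0, 0], "rotation": [0, 0, 0]},
    {"gripper": 50, "travel": [5, 0, 0], "rotation": [0, 0, 0]},
    {"gripper": 50, "travel": [5, 0, 0], "rotation": [0, 0, 0]},
    {"gripper": 50, "travel": [5, 0, 0], "rotation": [0, 0, 0]},
    {"gripper": 50, "travel": [5, 0, 0], "rotation": [0, 0, 0]},
    {"gripper": 50, "travel": [5, 0, 0], "rotation": [0, 0, 0]},
    {"gripper": 50, "travel": [5, 0, 0], "rotation": [0, 0, 0]},
  ],
)

```text
t: 6.28
tcp_pos: [0.5235, 0.0148, -0.0018]
tool_rot: [0.804, 0.595, -0.0, -0.0]
force: [-1.2, -1.7, -0.4]
finger_gap: 0.584
```

```bash
python3 -c "
from h import *
st();a=snap('scene','s1')[170:290,180:400]
b=snap('wrist','w3')
A=cv2.resize(a,None,fx=2.5,fy=2.5,interpolation=cv2.INTER_CUBIC)
B=cv2.resize(b,(400,300));c=np.zeros((600,550,3),np.uint8);c[:300]=A;c[300:,:400]=B
cv2.imwrite('pics/m1.png',c[:,:,::-1])"
```

```text
t 6.28 tcp [ 0.5235  0.0148 -0.0018] stop xy [-0.0951 -0.0076] yaw 73.0 z [-0.001  0.    -1.   ] F [-1.18 -1.72 -0.37] gap 0.584
```

View pics/m1.png

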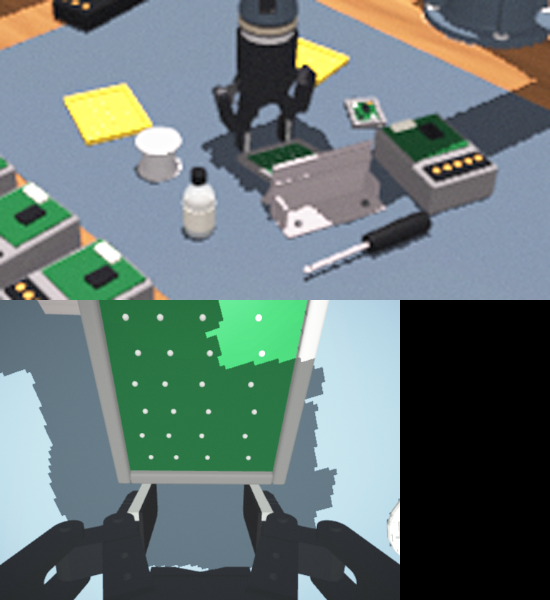

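Emit:
send_rows(
  motion=[
    {"gripper": 50, "travel": [4, 0, 0.1], "rotation": [0, 2.2, 0]},
    {"gripper": 50, "travel": [4, 0, 0.2], "rotation": [0, 2.2, 0]},
    {"gripper": 50, "travel": [4, 0, 0.3], "rotation": [0, 2.1, 0]},
    {"gripper": 50, "travel": [4, 0, 0.45], "rotation": [0, 0, 0]},
    {"gripper": 50, "travel": [4, 0, 0.45], "rotation": [0, 0, 0]},
    {"gripper": 50, "travel": [4, 0, 0.45], "rotation": [0, 0, 0]},
    {"gripper": 50, "travel": [4, 0, 0.45], "rotation": [0, 0, 0]},
    {"gripper": 50, "travel": [4, 0, 0.45], "rotation": [0, 0, 0]},
    {"gripper": 50, "travel": [4, 0, 0.45], "rotation": [0, 0, 0]},
    {"gripper": 50, "travel": [4, 0, 0.45], "rotation": [0, 0, 0]},
    {"gripper": 50, "travel": [4, 0, 0.45], "rotation": [0, 0, 0]},
  ],
)

```text
t: 7.3
tcp_pos: [0.5367, 0.0574, -0.0017]
tool_rot: [0.802, 0.594, 0.046, -0.034]
force: [-0.3, -0.7, -1.3]
finger_gap: 0.587
```

```bash
cat > m.py <<'E'
from h import *
import sys
st();a=snap('scene',sys.argv[1]+'s')[170:290,180:400]
b=snap('wrist',sys.argv[1]+'w')
A=cv2.resize(a,None,fx=2.5,fy=2.5,interpolation=cv2.INTER_CUBIC)
B=cv2.resize(b,(400,300));c=np.zeros((600,550,3),np.uint8);c[:300]=A;c[300:,:400]=B
cv2.imwrite('pics/'+sys.argv[1]+'.png',c[:,:,::-1])
E
python3 m.py m2
```

```text
t 7.3 tcp [ 0.5367  0.0574 -0.0017] stop xy [-0.0505 -0.0078] yaw 73.04 z [ 0.033  0.108 -0.994] F [-0.31 -0.74 -1.26] gap 0.587
```

View pics/m2.png

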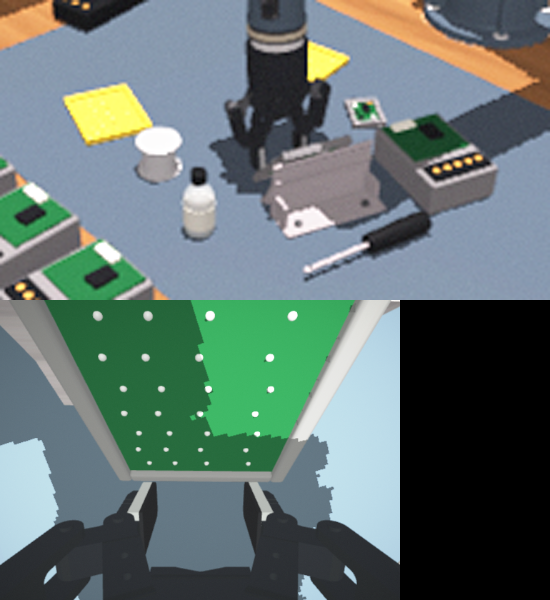

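The board is rising symmetrically, with its rear edge still held by both fingertips.

Emit:
send_rows(
  motion=[
    {"gripper": 50, "travel": [4, 0, 0.45], "rotation": [0, 0, 0]},
    {"gripper": 50, "travel": [4, 0, 0.45], "rotation": [0, 0, 0]},
    {"gripper": 50, "travel": [4, 0, 0.45], "rotation": [0, 0, 0]},
    {"gripper": 50, "travel": [3, 0, 0.3], "rotation": [0, 0, 0]},
    {"gripper": 50, "travel": [3, 0, 0.3], "rotation": [0, 0, 0]},
    {"gripper": 50, "travel": [0, 0, 0], "rotation": [0, 0, 0]},
  ],
)

```text
t: 7.9
tcp_pos: [0.542, 0.0747, -0.0016]
tool_rot: [0.802, 0.594, 0.046, -0.034]
force: [0.2, 0.1, 0.3]
finger_gap: 0.587
```

```bash
python3 m.py m3
```

```text
t 7.9 tcp [ 0.542   0.0747 -0.0016] stop xy [-0.0325 -0.0078] yaw 73.04 z [ 0.033  0.108 -0.994] F [0.15 0.07 0.29] gap 0.587
```

View pics/m3.png

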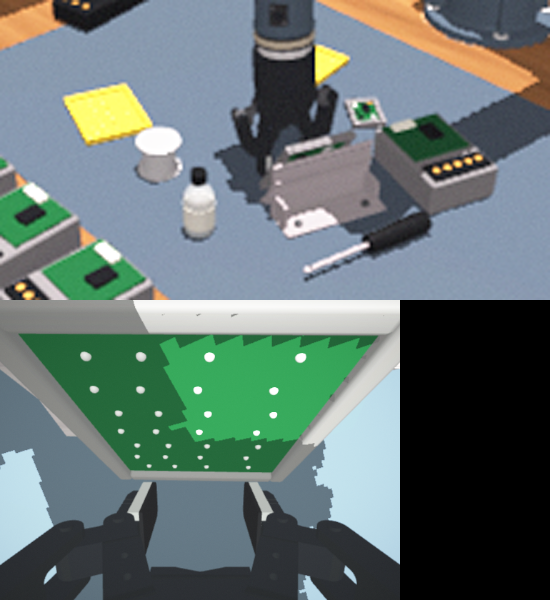

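The top edge now stands above the plate, so I'll push home slowly while watching the force.

Emit:
send_rows(
  motion=[
    {"gripper": 50, "travel": [2, 0, 0.23], "rotation": [0, 0, 0]},
    {"gripper": 50, "travel": [2, 0, 0.23], "rotation": [0, 0, 0]},
    {"gripper": 50, "travel": [2, 0, 0.23], "rotation": [0, 0, 0]},
    {"gripper": 50, "travel": [2, 0, 0.23], "rotation": [0, 0, 0]},
    {"gripper": 50, "travel": [0, 0, 0], "rotation": [0, 0, 0]},
  ],
)

```text
t: 8.42
tcp_pos: [0.5443, 0.0821, -0.0017]
tool_rot: [0.802, 0.594, 0.046, -0.034]
force: [0.3, -0.4, -0.3]
finger_gap: 0.585
```

Emit:
send_rows(
  motion=[
    {"gripper": 50, "travel": [1, 0, 0.1], "rotation": [0, 0, 0]},
    {"gripper": 50, "travel": [1, 0, 0.1], "rotation": [0, 0, 0]},
    {"gripper": 50, "travel": [0, 0, 0], "rotation": [0, 0, 0]},
  ],
)

```text
t: 8.67
tcp_pos: [0.5448, 0.0838, -0.0016]
tool_rot: [0.802, 0.594, 0.046, -0.034]
force: [0.4, -0.0, 0.3]
finger_gap: 0.586
```

Emit:
send_rows(
  motion=[
    {"gripper": 50, "travel": [1, 0, 0.1], "rotation": [0, 0, 0]},
    {"gripper": 50, "travel": [1, 0, 0.1], "rotation": [0, 0, 0]},
    {"gripper": 50, "travel": [0, 0, 0], "rotation": [0, 0, 0]},
  ],
)

```text
t: 8.92
tcp_pos: [0.5453, 0.0857, -0.0016]
tool_rot: [0.802, 0.594, 0.046, -0.034]
force: [-0.5, -0.5, -0.7]
finger_gap: 0.588
```

Emit:
send_rows(
  motion=[
    {"gripper": 50, "travel": [1, 0, 0.1], "rotation": [0, 0, 0]},
    {"gripper": 50, "travel": [1, 0, 0.1], "rotation": [0, 0, 0]},
    {"gripper": 50, "travel": [0, 0, 0], "rotation": [0, 0, 0]},
  ],
)

```text
t: 9.17
tcp_pos: [0.5458, 0.0873, -0.0016]
tool_rot: [0.802, 0.594, 0.045, -0.034]
force: [-1.7, -3.0, 0.6]
finger_gap: 0.582
```

```bash
python3 m.py m4
```

```text
t 9.17 tcp [ 0.5458  0.0873 -0.0016] stop xy [-0.0192 -0.0077] yaw 73.02 z [ 0.033  0.108 -0.994] F [-1.68 -2.99  0.6 ] gap 0.582
```

View pics/m4.png

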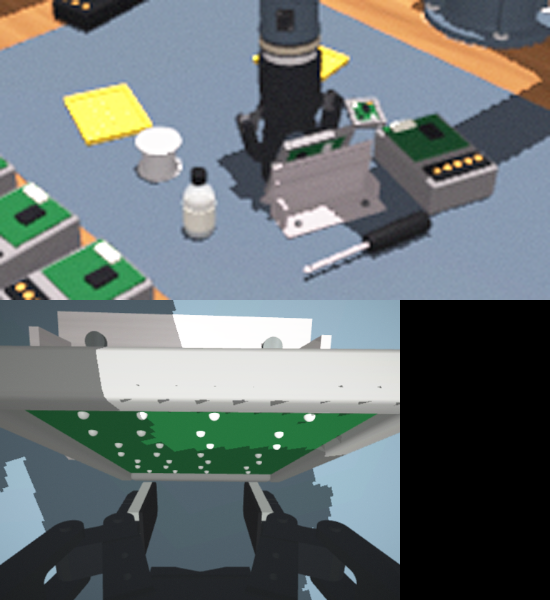

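The force is 3.4 N, so the board is home on the ramp's foot. I'll back off and check that it stands alone.

Emit:
send_rows(
  motion=[
    {"gripper": 50, "travel": [-2, 0, -0.3], "rotation": [0, 0, 0]},
    {"gripper": 50, "travel": [-4, 0, -0.5], "rotation": [0, 0, 0]},
    {"gripper": 50, "travel": [-8, 0, -1], "rotation": [0, 0, 0]},
    {"gripper": 50, "travel": [-12, 0, -1.5], "rotation": [0, 0, 0]},
    {"gripper": 50, "travel": [-14, 0, -1.6], "rotation": [0, 0, 0]},
    {"gripper": 50, "travel": [0, 0, 0], "rotation": [0, 0, 0]},
  ],
)

```text
t: 9.77
tcp_pos: [0.5336, 0.0471, -0.0013]
tool_rot: [0.803, 0.593, 0.045, -0.034]
force: [-0.2, 0.0, -0.3]
finger_gap: 0.585
```

```bash
python3 m.py m5
```

```text
t 9.77 tcp [ 0.5336  0.0471 -0.0013] stop xy [-0.0613 -0.0079] yaw 72.88 z [ 0.033  0.108 -0.994] F [-0.16  0.   -0.33] gap 0.585
```

View pics/m5.png

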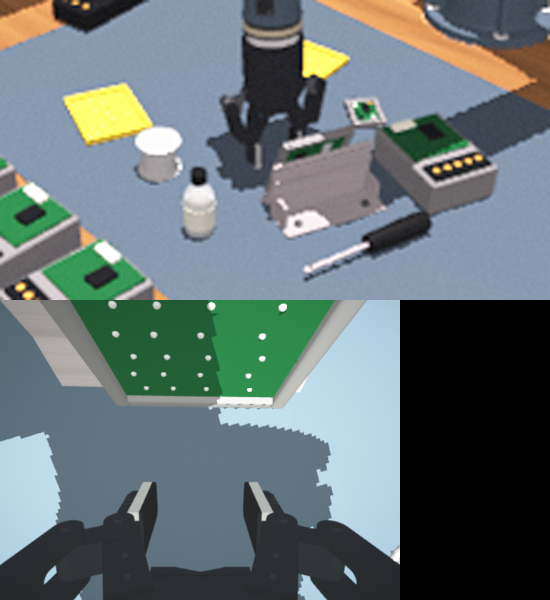

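The board leans on the stop by itself. Next I'll rise, untilt, close the fingers and cross over behind its top edge.

Emit:
send_rows(
  motion=[
    {"gripper": 0, "travel": [0, 0, -20], "rotation": [0, 0, 0]},
    {"gripper": 0, "travel": [0, 0, -35], "rotation": [0, 0, 0]},
    {"gripper": 0, "travel": [0, 0, -35], "rotation": [0, 0, 0]},
    {"gripper": 0, "travel": [0, 0, -35], "rotation": [0, 0, 0]},
    {"gripper": 0, "travel": [0, 0, -35], "rotation": [0, 0, 0]},
    {"gripper": 0, "travel": [0, 0, -30], "rotation": [0, -3.2, 0]},
    {"gripper": 0, "travel": [0, 0, 0], "rotation": [0, -3.3, 0]},
    {"gripper": 0, "travel": [20, 0, 0], "rotation": [0, 0, 0]},
    {"gripper": 0, "travel": [25, 0, 0], "rotation": [0, 0, 0]},
    {"gripper": 0, "travel": [25, 0, 0], "rotation": [0, 0, 0]},
    {"gripper": 0, "travel": [25, 0, 0], "rotation": [0, 0, 0]},
    {"gripper": 0, "travel": [0, 0, 0], "rotation": [0, 0, 0]},
  ],
)

```text
t: 10.87
tcp_pos: [0.5567, 0.1236, 0.1878]
tool_rot: [0.803, 0.597, 0.002, -0.0]
force: [0.0, -0.3, -0.0]
finger_gap: -0.002
```

```bash
python3 -c "
from h import *
st()"
```

```text
t 10.87 tcp [0.5567 0.1236 0.1878] stop xy [ 0.0187 -0.0075] yaw 73.24 z [ 0.002  0.002 -1.   ] F [ 0.01 -0.31 -0.02] gap -0.002
```

Emit:
send_rows(
  motion=[
    {"gripper": 0, "travel": [24, 0, 0], "rotation": [0, 0, 0]},
    {"gripper": 0, "travel": [24, 0, 0], "rotation": [0, 0, 0]},
    {"gripper": 0, "travel": [22, 0, 0], "rotation": [0, 0, 0]},
    {"gripper": 0, "travel": [0, 0, 0], "rotation": [0, 0, 0]},
    {"gripper": 0, "travel": [0, 0, 25], "rotation": [0, 0, 0]},
    {"gripper": 0, "travel": [0, 0, 25], "rotation": [0, 0, 0]},
    {"gripper": 0, "travel": [0, 0, 25], "rotation": [0, 0, 0]},
    {"gripper": 0, "travel": [0, 0, 15], "rotation": [0, 0, 0]},
    {"gripper": 0, "travel": [0, 0, 12], "rotation": [0, 0, 0]},
    {"gripper": 0, "travel": [0, 0, 0], "rotation": [0, 0, 0]},
  ],
)

```text
t: 11.7
tcp_pos: [0.5739, 0.1855, 0.0829]
tool_rot: [0.804, 0.595, -0.003, -0.001]
force: [0.5, 0.3, -0.6]
finger_gap: 0.001
```

```bash
python3 m.py m6
```

```text
t 11.7 tcp [0.5739 0.1855 0.0829] stop xy [ 0.0828 -0.006 ] yaw 73.01 z [-0.006 -0.001 -1.   ] F [ 0.47  0.3  -0.56] gap 0.001
```

View pics/m6.png

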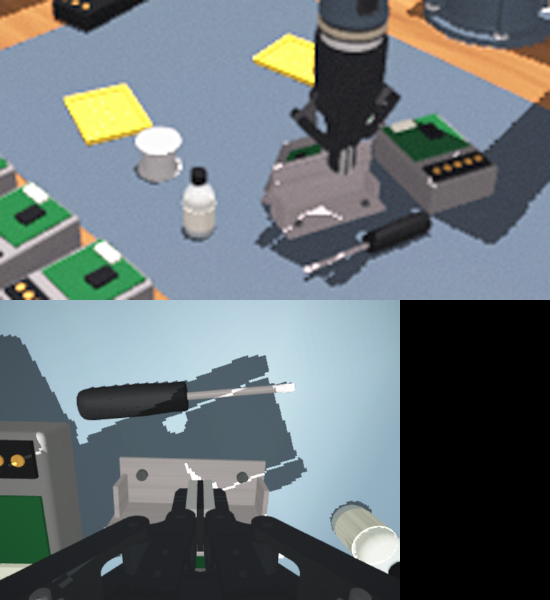

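Emit:
send_rows(
  motion=[
    {"gripper": 0, "travel": [-5, 0, 0], "rotation": [0, 0, 0]},
    {"gripper": 0, "travel": [-5, 0, 0], "rotation": [0, 0, 0]},
    {"gripper": 0, "travel": [-4, 0, 0], "rotation": [0, 0, 0]},
    {"gripper": 0, "travel": [-4, 0, 0], "rotation": [0, 0, 0]},
    {"gripper": 0, "travel": [-4, 0, 0], "rotation": [0, 0, 0]},
    {"gripper": 0, "travel": [-4, 0, 0], "rotation": [0, 0, 0]},
    {"gripper": 0, "travel": [-4, 0, 0], "rotation": [0, 0, 0]},
    {"gripper": 0, "travel": [-4, 0, 0], "rotation": [0, 0, 0]},
    {"gripper": 0, "travel": [-4, 0, 0], "rotation": [0, 0, 0]},
    {"gripper": 0, "travel": [-4, 0, 0], "rotation": [0, 0, 0]},
    {"gripper": 0, "travel": [-4, 0, 0], "rotation": [0, 0, 0]},
    {"gripper": 0, "travel": [-4, 0, 0], "rotation": [0, 0, 0]},
  ],
)

```text
t: 12.8
tcp_pos: [0.5613, 0.138, 0.0855]
tool_rot: [0.804, 0.595, -0.0, -0.0]
force: [0.4, 0.4, 0.1]
finger_gap: -0.0
```

Emit:
send_rows(
  motion=[
    {"gripper": 0, "travel": [-4, 0, 0], "rotation": [0, 0, 0]},
    {"gripper": 0, "travel": [-4, 0, 0], "rotation": [0, 0, 0]},
    {"gripper": 0, "travel": [-4, 0, 0], "rotation": [0, 0, 0]},
    {"gripper": 0, "travel": [-4, 0, 0], "rotation": [0, 0, 0]},
    {"gripper": 0, "travel": [-4, 0, 0], "rotation": [0, 0, 0]},
    {"gripper": 0, "travel": [-4, 0, 0], "rotation": [0, 0, 0]},
    {"gripper": 0, "travel": [-4, 0, 0], "rotation": [0, 0, 0]},
    {"gripper": 0, "travel": [-4, 0, 0], "rotation": [0, 0, 0]},
    {"gripper": 0, "travel": [-4, 0, 0], "rotation": [0, 0, 0]},
    {"gripper": 0, "travel": [-4, 0, 0], "rotation": [0, 0, 0]},
    {"gripper": 0, "travel": [0, 0, 0], "rotation": [0, 0, 0]},
  ],
)

```text
t: 13.72
tcp_pos: [0.5494, 0.0994, 0.0855]
tool_rot: [0.804, 0.595, -0.0, -0.0]
force: [-0.4, -0.2, 0.2]
finger_gap: 0.002
```

```bash
python3 -c "
from h import *
st()
for n in('scene','top'):
  im=snap(n,n+'7'); hsv=cv2.cvtColor(im,cv2.COLOR_RGB2HSV)
  m=cv2.inRange(hsv,(50,80,30),(85,255,255)); k,l,s,c=cv2.connectedComponentsWithStats(m)
  for i in range(1,k):
    if s[i,4]>60: print(n,s[i],c[i].round(1))
print(px2w('top',296,229,.01))"
```

```text
t 13.72 tcp [0.5494 0.0994 0.0855] stop xy [-0.0066 -0.0077] yaw 72.98 z [-0. -0. -1.] F [-0.37 -0.18  0.17] gap 0.002
scene [507 149  19   8  77] [516.3 152.3]
scene [496 157  19   9  93] [505.2 160.8]
scene [535 157  19   8  88] [544.2 160.6]
scene [524 165  21  10 106] [533.8 169.7]
scene [483 166  20   9 105] [492.7 170.1]
scene [512 175  22  11 126] [522.5 180.1]
scene [544 186  16  11 107] [552.3 190.3]
scene [111 194  30  15 216] [124.7 200.9]
scene [128 208  33  18 276] [142.7 216.7]
scene [275 214  30  29 359] [288.5 225.2]
scene [333 216  34  18 291] [350.5 225.3]
scene [148 226  35  20 327] [164.  235.3]
scene [170 245  38  24 407] [187.7 256.3]
scene [197 266  41  29 513] [216.  280.9]
scene [227 292  45  34 667] [248.4 309.3]
scene [264 323  50  41 886] [287.7 343.9]
top [129  77  32  29 693] [144.5  89.7]
top [181  78  30  29 674] [195.2  90.6]
top [229  79  32  29 683] [244.5  91.7]
top [280  80  31  29 673] [295.1  92.7]
top [330  81  31  29 688] [344.4  93.9]
top [380  82  31  29 676] [395.   94.9]
top [430  83  31  29 696] [444.2  95.8]
top [256 202  32  36 605] [271.1 219.8]
top [249 271  17  17 106] [257.5 278.6]
[ 0.50444635 -0.04138908  0.01      ]
```

The green blob at top (271,220) suggests it has tipped over. I'll lift clear and look.

Emit:
send_rows(
  motion=[
    {"gripper": 0, "travel": [0, 0, -25], "rotation": [0, 0, 0]},
    {"gripper": 0, "travel": [0, 0, -35], "rotation": [0, 0, 0]},
    {"gripper": 0, "travel": [0, 0, -35], "rotation": [0, 0, 0]},
    {"gripper": 0, "travel": [0, 0, -30], "rotation": [0, 0, 0]},
    {"gripper": 0, "travel": [-30, 0, 0], "rotation": [0, 0, 0]},
    {"gripper": 0, "travel": [-35, 0, 0], "rotation": [0, 0, 0]},
    {"gripper": 0, "travel": [-35, 0, 0], "rotation": [0, 0, 0]},
    {"gripper": 0, "travel": [-35, 0, 0], "rotation": [0, 0, 0]},
    {"gripper": 0, "travel": [-35, 0, 0], "rotation": [0, 0, 0]},
    {"gripper": 0, "travel": [-35, 0, 0], "rotation": [0, 0, 0]},
    {"gripper": 0, "travel": [-35, 0, 0], "rotation": [0, 0, 0]},
    {"gripper": 0, "travel": [0, 0, 0], "rotation": [0, 0, 0]},
  ],
)

```text
t: 14.82
tcp_pos: [0.479, -0.1346, 0.2108]
tool_rot: [0.805, 0.593, -0.001, 0.001]
force: [0.1, -0.6, 0.3]
finger_gap: 0.003
```

```bash
python3 - <<'E'
from h import *
st()
a=snap('top','top8')[140:300,165:365];b=snap('scene','scene8')[180:280,200:400]
A=cv2.resize(a,None,fx=3,fy=2.1,interpolation=cv2.INTER_CUBIC);A=cv2.resize(a,(450,360),interpolation=cv2.INTER_CUBIC)
B=cv2.resize(b,(450,225),interpolation=cv2.INTER_CUBIC)
cv2.imwrite('pics/fin.png',np.vstack([A,B])[:,:,::-1])
E
```

```text
t 14.82 tcp [ 0.479  -0.1346  0.2108] stop xy [-0.251  -0.0088] yaw 72.72 z [ 0.001 -0.003 -1.   ] F [ 0.11 -0.57  0.34] gap 0.003
```

View pics/fin.png

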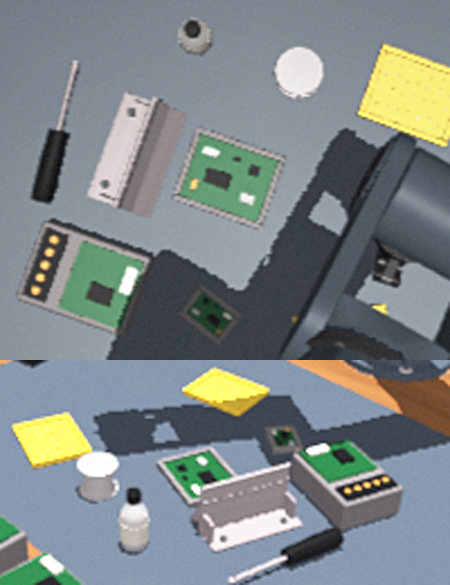

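The board lies parts side up, with corners at crop (200,128), (285,157), (262,227), (175,192) and a gap to the ramp foot line. I'll check this numerically.

```bash
python3 - <<'E'
from h import *
C=[(200,128),(285,157),(262,227),(175,192)]
B=np.array([px2w('top',165+u/2.25,140+v/2.25,.01)[:2] for u,v in C])
print([round(np.linalg.norm(B[i]-B[i-1]),4) for i in range(4)])
D=B-O;print(np.c_[D@EX,D@EY].round(4),(D.mean(0)@EX).round(4),(D.mean(0)@EY).round(4))
# bystander motion: image differences
a=cv2.imread('pics/top0.png');b=cv2.imread('pics/top8.png')
for n,(u,v) in dict(housing=(203,264),reel=(298,172),flux=(251,156),driver=(189,198),meter=(448,253),screws=(105,279)).items():
    t=a[v-14:v+14,u-14:u+14];r=cv2.matchTemplate(b[v-34:v+34,u-34:u+34],t,cv2.TM_CCOEFF_NORMED);_,m,_,l=cv2.minMaxLoc(r);print(n,round(m,2),l[0]-20,l[1]-20)
E
```

```text
[np.float64(0.0803), np.float64(0.1051), np.float64(0.0859), np.float64(0.1093)]
[[-0.0229 -0.0517]
 [-0.128  -0.0503]
 [-0.1279  0.0356]
 [-0.0188  0.0285]] -0.0744 -0.0095
housing 1.0 0 0
reel 1.0 0 0
flux 0.99 0 0
driver 1.0 0 0
meter 1.0 0 0
screws 1.0 0 0
```

```bash
python3 -c "
from h import *
print(manip.sign_off())"
```

```text
the job is handed in; nothing more can be done
None
```

The board is turned over and lying in front of the stop, parts side up, and I handed the job in just after t ≈ 15 s. I pushed it along the bench with two open fingertips until it stood leaning on the stop. After I backed off it stayed leaning on its own. I then put the closed fingertips behind its top edge and tipped it back over.

**Board:** The last pictures show the chips up. Its centre is about 74 mm before the ramp's foot and 10 mm off the middle line. There is about 20 mm of clear bench between its front edge and the foot, so it is not resting on the ramp. I did not measure its tilt or height directly.

**Measured size:** The edges came out at 80–86 mm and 105–109 mm, a little under the true 90 × 110 mm. The corners were read by eye, and the first measurement came out short in the same way.

**Other things on the bench:** Housing, reel, flux bottle, driver, multimeter and screw tray showed no pixel shift. The small module was in shadow, so I only compared its position by eye, and it was unchanged.

**Robot:** At hand-in the tool was about 0.2 m above the bench and touching nothing. The highest force I saw in the push was about 3.4 N, when the board reached the foot.

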